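Index the screwdriver magazine and clip the red driver into the bench holder

TASK

Turn the screwdriver magazine by its orange knob until the red screwdriver lies squarely in the opening of the clear cover, and lift the red driver out there. Press its handle straight down into the blue clip holder, whose clip rail may be clamped at any height, until both pairs of spring fingers snap over it and it lies level, fully home and centred on the two clips (the blade may point either way); do not strain the holder. Leave the other drivers in their pockets and the things on the bench where they are.

Things in the scene. Friction and masses are not known exactly. Their poses are not given: they have to be found in the camera images.
- magazine: Fixed screwdriver magazine: grey base plate 286x286 mm, 12 mm thick, origin at the centre of its underside, z up = turntable axis. Open side: own -x, to the robot (yellow mark). A clear dust cover (top 81-86 mm high, front edge bar 9 mm thick, up to 88 mm high) hides the turntable except where own x is below -25 mm.
- turntable (a joint): Angle (rad) by which the black turntable (diameter 264 mm, top 22 mm high) has been turned since the start, positive anticlockwise from above; friction about 0.12 N m, stays where left, range -6.28 to 6.28. Its four pockets lie 95 mm from the axis, 90 degrees apart, beside (+x, -x) and off the ends (+y, -y) of the orange knob bar.
- knob_grip (a point): Grip point of the orange bar knob that turns the table: on the axis, 112 mm high. The bar stands 95 to 125 mm high, 16 mm thick, 56 mm long. The frame turns with the table: y along the bar, x across it (pinch along x).
- window (a point): Point in the opening of the magazine where the middle of a driver's handle lies when its pocket squarely faces the opening: 95 mm from the axis in the magazine's -x, 50 mm above the bench. Frame as the magazine: a driver lies here along y. The cover's front edge is 70 mm away on the +x side.
- axis (a point): Point on the turntable's axis, 50 mm above the bench. Each pocket holds a driver level, along the tangent, on two white U-shaped rests 62 mm apart (floor 45 mm high, cheeks to 53 mm, 21 mm wide over all, 10 mm long); between the rests it is open down to the turntable's top.
- red_driver: Wanted precision screwdriver, red ribbed handle, 24 g, loose. Origin under its middle; own y runs along it: round handle of diameter 10.4 mm from y = -22 to y = +60 mm, steel shaft of diameter 2.6 mm from -22 to -67 mm, z up 5 mm to its centre line.
- red_handle (a point): Middle of the red handle, on its centre line (frame as the red driver: y along it, blade towards -y).
- holder: Fixed clip holder: blue base 90x136 mm, 10 mm thick, origin at its underside's centre, z up; a handle lies in it along own y. A rail (top 20 mm high at its lowest) carries two clips at own y = -31 and +31 mm, 12 mm long, foot 30 mm across, free between them. It is clamped 0 to 34 mm above its lowest setting (not reported) on two columns at own x = 22, y = -54 and +54 mm, 62 mm high.
- seat (a point): Middle of a seated handle if the rail is at its lowest: 42 mm high, midway between the clips; frame as holder; in fact it lies 0 to 34 mm higher: feel for it. A handle meets the lips with its axis 9 to 11 mm above its seat, spreads them (about 6 to 13 N in all), snaps in (the clips then pull it down), and lands on the rubber cradles: resistance then rises steeply.
- black_driver: Screwdriver like the red one, with black handle, loose in its own pocket of the turntable; stays there.
- yellow_driver: Screwdriver like the red one, with yellow handle, loose in its own pocket of the turntable; stays there.
- blue_driver: Screwdriver like the red one, with blue handle, loose in its own pocket of the turntable; stays there.
- black_handle (a point): Middle of the black handle, on its centre line.
- yellow_handle (a point): Middle of the yellow handle, on its centre line.
- blue_handle (a point): Middle of the blue handle, on its centre line.
- multimeter: Yellow hand multimeter 150 x 78 x 43 mm lying loose behind the holder, origin at the centre of its underside. Leave it.
- flux_jar: Loose small jar with green lid, diameter 42, 27 mm high, origin at the centre of its underside. Leave it.
- solder_spool: Loose spool of solder wire, diameter 54, 27 mm high, origin at the centre of its underside. Leave it.
- clip00 (a joint): Outward lean (rad) of the sprung finger on the -x side of the clip at holder y = -31 mm: hinge 25.6 mm below its slippery rounded lip (radius 2.5 mm; mouth of the pair 6 mm, 45-degree lead-in opening to 21 mm, top 12 mm above a seated handle's axis). 0 empty, to 0.09 or more as a handle passes, about 0.05 with it snapped in; 1.8 N m per rad.
- clip01 (a joint): Outward lean (rad) of the sprung finger on the +x side of the clip at holder y = -31 mm: hinge 25.6 mm below its slippery rounded lip (radius 2.5 mm; mouth of the pair 6 mm, 45-degree lead-in opening to 21 mm, top 12 mm above a seated handle's axis). 0 empty, to 0.09 or more as a handle passes, about 0.05 with it snapped in; 1.8 N m per rad.
- clip10 (a joint): Outward lean (rad) of the sprung finger on the -x side of the clip at holder y = +31 mm: hinge 25.6 mm below its slippery rounded lip (radius 2.5 mm; mouth of the pair 6 mm, 45-degree lead-in opening to 21 mm, top 12 mm above a seated handle's axis). 0 empty, to 0.09 or more as a handle passes, about 0.05 with it snapped in; 1.8 N m per rad.
- clip11 (a joint): Outward lean (rad) of the sprung finger on the +x side of the clip at holder y = +31 mm: hinge 25.6 mm below its slippery rounded lip (radius 2.5 mm; mouth of the pair 6 mm, 45-degree lead-in opening to 21 mm, top 12 mm above a seated handle's axis). 0 empty, to 0.09 or more as a handle passes, about 0.05 with it snapped in; 1.8 N m per rad.

How it is judged:
By the outcome, as a careful person would: the job done as asked, in the order asked, and still so for the second after the job is handed in, with the robot touching nothing.
It also fails if it takes over 72 s, if anything falls off the work surface, if the arm or the gripper's body presses on something with over 40 N, if the wrist force passes 120 N, or if a joint passes its speed limit or range.

ROBOT

A 6-joint arm with a two-finger parallel gripper is mounted at the origin on a cart in front of the work surface, level with it; the furniture and walls round the work are solid. World frame = base frame: x ahead of the robot, y to its left, z up, the work surface at z = 0. Lengths are in m, angles in rad, forces in N, time in s.
With the tool pointing down it reaches from about 0.375 to 0.9 m from the base axis. Payload 3.1 kg.
Tool frame: the origin (TCP) lies at the centre of the arm's flange, where the gripper is bolted on; the fingertips stand robot.tip_extent ahead of it and the grasp point (between the pads) lies 164 mm ahead of it (robot.tip_extent is the distance from the TCP to the fingertips, in m); z points along the fingers, y is the line along which they close (so a half turn about z gives the same grasp; the last joint's range is limited). The gripper opens to 87 mm and grips with 3 to 60 N. Pads are 19 mm wide; open, the fingers measure 117 mm over their backs; the gripper's body (75 mm by 190 mm) begins 51 mm behind the grasp point.
Start: joints at [0.971, 0.527, 1.433, -0, 1.181, -0.178], TCP at [0.256, 0.57, 0.405] pointing down, gripper open.
Joint ranges: [-3.08, 3.08], [-0.75, 2.2], [0.22, 2.44], [-1.43, 4.57], [0, 2.65], [-2.85, 2.85]. Speed limits (rad/s): [2.79, 2.79, 3.14, 3.14, 3.14, 3.14].

INTERFACE

Orientations are given as a unit quaternion [x, y, z, w].
In Python, from rig import get_obs, camera, hand_in, cut_out, robot gives the robot as it stands.
- The arm moves only by the tool step_arm, never from a script. Its argument "rows" is a list of rows, each a list of 6 numbers: the shift along the world's x, y, z in m, then the turn, a rotation vector about the world's x, y, z in degrees. A call has 1 to 12 rows; each row shifts and turns the commanded pose from where the row before left it; what a row does not reach is not made up. A row lasts 1/8 s, in which the tool goes at most 62.5 mm and 10.7 degrees, less where a joint would pass 70% of its speed; a pose out of reach is approached as far as the arm can. A call is refused whole if a number of a shift passes 0.0625 or a number of a turn 10.7, either way. A call with a gripper value outside its range is refused whole. "jaw" is the finger opening in m, from 0 to 0.087, set as the call begins (left out, the last holds). The fingers move at their own pace and stop on an object; "squeeze" is the grip in N (left out, the last holds). Time passes only in rows, so rows that do not move let the fingers close. It gives the time, the measured TCP pose, the force, the opening and the grip force at its end, in the units of the state.
- get_obs(): the state, without advancing time (a new reading comes with each control period).
- camera(name): name is "scene" or "top" or "wrist"; returns a dict with "pixels" (420x560x3 uint8, blue, green, red), "depth" (420x560 float32, m along the optical axis (not along the pixel's ray), 0 where there is no reading), "fov_y" (degrees; the focal length in pixels is half the picture's height over the tangent of half this angle, whatever the lens; pixels are square), "cx", "cy" (the principal point, pixels), "extrinsics" (4x4, takes a point from camera to world coordinates); the wrist camera has in their place "mount" (4x4, takes a point from camera to tool coordinates, whose origin is the TCP and whose axes are the flange's). Camera axes: x right, y up, looking along -z (the intrinsics and any distortion apply to the point x, -y, -z); pixel columns grow to the right and rows downward; lengths in m; the calibration is good to about 2 mm. The wrist camera is an equidistant fisheye: a pixel r from the principal point sees the ray r / f radians off the axis. A picture is of the moment at which its call begins: read the wrist's pose just before it.
- hand_in(): hands the job in; it is judged then, once.
Trained networks look in the newest picture that a camera, given by its name, has taken for a name from the list of things; names that differ only in an ending like _2 or _b are one class to them, and where a whole thing is asked for, a point or a joint stands for the part that bears it (a point fixed in the world has none). Each returns a list of dicts, best first, with "confidence" (0 to 1); they miss things now and then, are a little off and sometimes report something else, mostly with a low value. They report only what shows in the picture. A call takes as long as a camera call.
- cut_out(label, camera): "region" (420x560 bool, what is visible of it) and "extent" ([centre column, centre row, width, height] in pixels, round what is visible of it).
The state is a dict: "time": time; "q": joint angles; "joint_velocities": joint speeds; "joint_torque": joint torques, N m; "position": TCP position; "tool_rot": TCP orientation; "ft_force": force on the tool from outside, world axes, zero at the start; "moment": the same for the moment, N m; "grip_width": finger opening in m; "grip_force": force on a finger pad.
Only numpy, scipy, OpenCV 4.12 (cv2) and the standard library are available. Lean on these libraries where they do the work, as an engineer would, in place of code of your own. Each camera call takes 0.05 s, during which the arm holds its last target. There are 200 camera calls.

## Working session

There is one attempt and no reset: what is moved stays moved. The work goes in short steps, Python scripts to look and compute and a tool call to move; the robot and the scene stay as the last step left them, time stands still between calls to the robot, and variables do not carry over. Pictures are saved under pics/ and viewed, at most 10 in all, crops included, and the job is handed in when it is done.

Besides the shell and the picture viewer there is one more tool, called as name(argument=value, ...) on one line, values as JSON. step_arm: Moves the arm, as the interface text tells. Its arguments: {"type":"object","properties":{"rows":{"type":"array"},"jaw":{"type":"number"},"squeeze":{"type":"number"}},"required":["rows"]}

```bash
mkdir -p pics; ls; cat > h.py <<'E'
import numpy as np, cv2
from rig import get_obs, camera, hand_in, cut_out, robot
from scipy.spatial.transform import Rotation as R
def shot(n):
    o=get_obs(); c=camera(n)
    if n=='wrist':
        T=np.eye(4);T[:3,:3]=R.from_quat(o['tool_rot']).as_matrix();T[:3,3]=o['position'];c['E']=T@c['mount']
    else: c['E']=c['extrinsics']
    c['f']=210/np.tan(np.radians(c['fov_y'])/2); c['name']=n
    return c
def rays(c,uv):
    uv=np.atleast_2d(uv).astype(float);d=(uv-[c['cx'],c['cy']])
    if c['name']=='wrist':
        r=np.hypot(*d.T);t=r/c['f'];s=np.where(r>1e-6,np.sin(t)/np.maximum(r,1e-6),1/c['f'])
        v=np.c_[d[:,0]*s,-d[:,1]*s,-np.cos(t)]
    else: v=np.c_[d[:,0]/c['f'],-d[:,1]/c['f'],-np.ones(len(d))]
    return v
def pts(c,uv):
    uv=np.atleast_2d(uv);v=rays(c,uv);ui=np.round(uv).astype(int);z=c['depth'][ui[:,1],ui[:,0]]
    p=v/(-v[:,2:])*z[:,None]
    p=p@c['E'][:3,:3].T+c['E'][:3,3];p[z==0]=np.nan
    return p
def onplane(c,uv,h):
    v=rays(c,uv)@c['E'][:3,:3].T;o=c['E'][:3,3];return o+v*((h-o[2])/v[:,2])[:,None]
def cloud(c,m):
    v,u=np.nonzero(m);p=pts(c,np.c_[u,v]);return p[~np.isnan(p[:,0])]
E
cat > a.py <<'E'
from h import *
o=get_obs();print(o,robot.tip_extent)
for n in ['scene','top','wrist']:
    c=shot(n);cv2.imwrite(f'pics/{n}0.png',c['pixels']);print(n,c['f'],c['cx'],c['cy'],c['E'][:3,3].round(3),(c['depth']>0).mean())
    for l in ['magazine','turntable','knob_grip','red_driver','holder','black_driver','yellow_driver','blue_driver','multimeter','flux_jar','solder_spool']:
        for r in cut_out(l,n)[:2]:
            p=cloud(c,r['region']); print(l,round(r['confidence'],2),np.round(r['extent']),np.nanmedian(p,0).round(3) if len(p) else None, np.percentile(p,[3,97],axis=0).round(3).tolist() if len(p) else '')
E
python3 a.py; python3 -c "
import cv2,numpy as np
cv2.imwrite('pics/j0.png',cv2.resize(np.vstack([np.hstack([cv2.imread('pics/top0.png'),cv2.imread('pics/scene0.png')])]),(800,300)))"
```

```text
pics
{'time': 0.0, 'q': array([ 9.70486951e-01,  5.28448870e-01,  1.43391797e+00, -3.39706515e-05,
        1.18139466e+00, -1.78491979e-01]), 'joint_velocities': array([ 9.09156636e-06, -9.23097446e-04,  3.99566273e-04,  4.37671905e-04,
        6.03192322e-04, -9.44343553e-05]), 'joint_torque': array([ 9.05679644e-05, -4.40043283e+01, -1.76596534e+01,  6.32844167e-02,
        5.84064180e-02, -1.71721636e-04]), 'position': array([0.25565659, 0.5699331 , 0.40377685]), 'tool_rot': array([ 2.09342104e-01,  9.77841862e-01, -1.00920391e-03, -3.97153615e-04]), 'ft_force': array([-0.12811147, -0.60743277, -1.00317336]), 'moment': array([ 0.02699529,  0.04410162, -0.02580112]), 'grip_force': 0.0, 'grip_width': 0.08688231509168974} 0.1822
scene 504.3984650424107 272.29634994161967 206.79630555816723 [-0.19   0.072  1.327] 0.9958375850340137
magazine 0.6 [359. 208. 101. 100.] [ 0.593 -0.208  0.086] [[0.423, -0.341, 0.009], [0.699, -0.066, 0.092]]
turntable 0.77 [355. 218.  86.  60.] [ 0.519 -0.198  0.024] [[0.442, -0.313, 0.018], [0.572, -0.089, 0.121]]
knob_grip 0.97 [354. 218.  86.  62.] [ 0.
[... 2346 characters left out ...]
.661 0.198 0.026] [[0.646, 0.181, -0.001], [0.681, 0.216, 0.031]]
flux_jar 0.56 [148. 181.  58.  38.] [0.649 0.391 0.03 ] [[0.607, 0.324, -0.001], [0.696, 0.462, 0.04]]
solder_spool 0.72 [272. 253.  18.  17.] [0.444 0.037 0.026] [[0.421, 0.015, -0.001], [0.466, 0.062, 0.03]]
wrist 325.19226210127806 282.45441955214636 208.77270073026688 [0.191 0.599 0.385] 0.9606377551020409
magazine 0.63 [  6. 398.  11.  10.] [ 0.449 -0.31   0.013] [[0.424, -0.361, 0.002], [0.471, -0.288, 0.014]]
turntable 0.5 [ 16. 412.   6.  13.] [ 0.489 -0.299  0.023] [[0.459, -0.32, 0.022], [0.516, -0.232, 0.052]]
knob_grip 0.36 [ 19. 419.   2.   1.] [ 0.515 -0.314  0.023] [[0.51, -0.322, 0.022], [0.517, -0.309, 0.023]]
```

```bash
python3 -c "
import cv2,numpy as np
a=cv2.imread('pics/top0.png')[140:300,120:420];b=cv2.imread('pics/scene0.png')[140:290,120:420]
cv2.imwrite('pics/j1.png',np.vstack([cv2.resize(a,(660,352),interpolation=2),cv2.resize(b,(480,240),interpolation=2).copy() if 0 else cv2.copyMakeBorder(cv2.resize(b,(480,240),interpolation=2),0,0,0,180,0)]))"
```

```text
(no output)
```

View pics/j1.png

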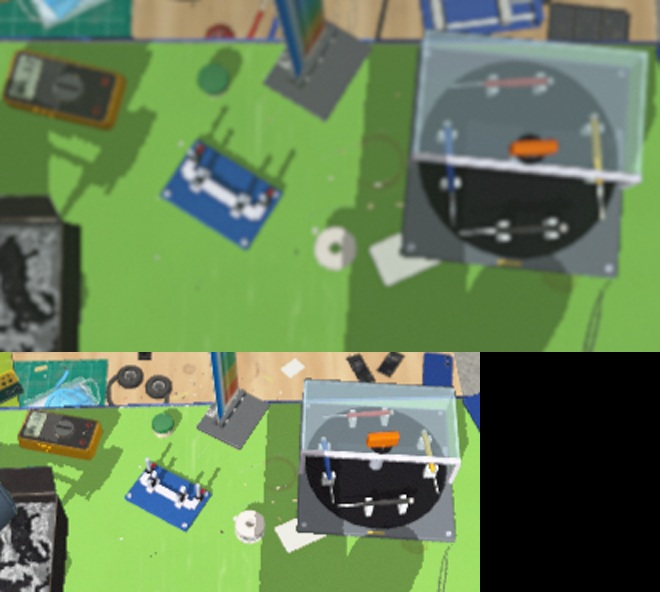

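The view shows the red driver at the back under the cover, so it needs about a half turn. Black is in front, blue on the left, yellow on the right. The holder is tilted by about 30°, and a tall coloured panel stands behind it.

```bash
cat > b.py <<'E'
from h import *
for n in ['top','scene']:
    c=shot(n);P=cloud(c,np.ones((420,560),bool));uvall=None
    hi=P[(P[:,2]>0.1)&(P[:,0]>.35)&(P[:,0]<.9)&(P[:,1]>-.4)&(P[:,1]<.5)&(P[:,2]<.35)]
    ob=hi[(np.hypot(hi[:,0]-.57,hi[:,1]+.2)<.06)]
    print(n,'knob',len(ob),np.median(ob,0).round(4),np.percentile(ob,[2,98],axis=0).round(3).tolist())
    q=hi[(hi[:,1]>-.05)];print('tall',len(q),q.min(0).round(3),q.max(0).round(3))
    hsv=cv2.cvtColor(c['pixels'],cv2.COLOR_BGR2HSV);m=cv2.inRange(hsv,(5,180,120),(18,255,255))
    v,u=np.nonzero(m);p=pts(c,np.c_[u,v]);k=(np.hypot(p[:,0]-.57,p[:,1]+.2)<.07)
    uv=np.c_[u,v][k];pp=onplane(c,uv,.125)
    (a,b),wh,ang=cv2.minAreaRect(pp[:,:2].astype(np.float32)*1000);print('knob rect',a,b,wh,ang,cv2.fitLine(pp[:,:2].astype(np.float32),2,0,.01,.01).ravel())
    for l in ['magazine','holder']:
        r=cut_out(l,n)[0];v,u=np.nonzero(r['region']);
        for h in (.086 if l=='magazine' else .01,):
            pp=onplane(c,np.c_[u,v],h);print(l,cv2.minAreaRect(pp[:,:2].astype(np.float32)*1000))
E
python3 b.py
```

```text
top knob 146 [ 0.5598 -0.1992  0.1229] [[0.553, -0.227, 0.105], [0.568, -0.173, 0.128]]
tall 2886 [0.35  0.055 0.1  ] [0.742 0.5   0.35 ]
knob rect 559.600830078125 -199.78118896484375 (16.075471878051758, 53.42145538330078) 0.17845062911510468 [ 0.07154898 -0.99743706  0.56046695 -0.19988452]
magazine ((560.6011962890625, -196.59466552734375), (293.05682373046875, 291.6339416503906), 84.2550048828125)
holder ((514.8121337890625, 186.8139190673828), (139.40869140625, 89.74758911132812), 56.87194061279297)
scene knob 176 [ 0.5577 -0.2039  0.1224] [[0.553, -0.231, 0.101], [0.571, -0.177, 0.13]]
tall 2454 [0.35  0.052 0.1  ] [0.745 0.488 0.35 ]
knob rect 553.5260009765625 -200.87612915039062 (55.626747131347656, 29.837268829345703) 88.28555297851562 [ 0.17591694 -0.98440504  0.5540002  -0.20080845]
magazine ((545.423828125, -201.43524169921875), (290.3919677734375, 328.9834289550781), 83.67284393310547)
holder ((518.2893676757812, 186.9403076171875), (145.87936401367188, 92.5869140625), 58.15510940551758)
```

step_arm(rows=[[0.03, -0.05, 0, 0, 0, -8], [0.03, -0.05, 0, 0, 0, -8], [0.03, -0.05, 0, 0, 0, -8], [0.03, -0.05, 0, 0, 0, -8], [0.03, -0.05, 0, 0, 0, -8], [0.03, -0.05, 0, 0, 0, -8], [0.03, -0.05, 0, 0, 0, -8], [0.03, -0.05, 0, 0, 0, -8], [0, 0, 0, 0, 0, 0], [0, 0, 0, 0, 0, 0]])

```text
time: 3.35
position: [0.4956, 0.1702, 0.4046]
tool_rot: [0.696, 0.718, -0.0, -0.001]
ft_force: [-0.4, 0.3, -0.0]
grip_width: 0.0871
grip_force: 0.0
```

```bash
python3 - <<'E'
from h import *
c=shot('wrist');r=cut_out('holder','wrist')
for x in r[:2]: print(x['confidence'],np.round(x['extent']))
np.savez('pics/w1.npz',**{k:v for k,v in c.items() if k!='name'})
cv2.imwrite('pics/w1.png',c['pixels'])
m=r[0]['region'];P=cloud(c,m);
b=P[(P[:,2]<.015)&(P[:,2]>.004)];print(cv2.minAreaRect(b[:,:2].astype(np.float32)*1000))
for z0 in np.arange(.0,.09,.005):
    q=P[(P[:,2]>=z0)&(P[:,2]<z0+.005)];print(z0.round(3),len(q),q[:,:2].mean(0).round(3) if len(q) else '')
E
```

```text
0.98 [300. 169. 117. 134.]
((516.0855712890625, 185.37155151367188), (135.4873504638672, 90.39277648925781), 57.77060317993164)
0.0 16 [0.526 0.151]
0.005 3277 [0.512 0.188]
0.01 2943 [0.515 0.19 ]
0.015 521 [0.518 0.185]
0.02 1050 [0.521 0.183]
0.025 53 [0.53  0.185]
0.03 34 [0.509 0.163]
0.035 133 [0.518 0.182]
0.04 23 [0.524 0.167]
0.045 144 [0.518 0.185]
0.05 171 [0.518 0.183]
0.055 31 [0.526 0.176]
0.06 94 [0.539 0.181]
0.065 0 
0.07 0 
0.075 0 
0.08 0 
0.085 0
```

View pics/w1.png

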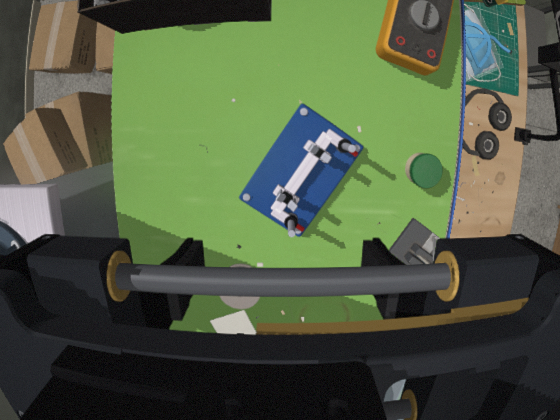

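The holder sits at about (302,170), with its two white clips and the columns on the far side. I'll take a second holder view on the way, then look at the magazine.

step_arm(rows=[[0, -0.05, 0, 0, 0, 0], [0, -0.04, 0, 0, 0, 0], [0, 0, 0, 0, 0, 0], [0, 0, 0, 0, 0, 0]])

```text
time: 3.95
position: [0.4954, 0.0815, 0.4048]
tool_rot: [0.695, 0.719, 0.0, -0.0]
ft_force: [1.0, -0.4, 0.4]
grip_width: 0.0868
grip_force: 0.0
```

```bash
cat > hold.py <<'E'
from h import *
c=shot('wrist');r=cut_out('holder','wrist');m=r[0]['region'];print(r[0]['confidence'],c['E'][:3,3])
np.savez('pics/w2.npz',**{k:v for k,v in c.items() if k!='name'});cv2.imwrite('pics/w2.png',c['pixels'])
d1=dict(np.load('pics/w1.npz'));d1['name']='wrist'
for d in (d1,c):
    P=cloud(d,np.ones((420,560),bool))
    v=P-[.516,.185,0];a=np.radians(-32.2);Rz=np.array([[np.cos(a),np.sin(a)],[-np.sin(a),np.cos(a)]])
    L=v.copy();L[:,:2]=v[:,:2]@Rz.T
    b=L[(abs(L[:,0])<60)&(L[:,2]>.006)&(L[:,2]<.014)&(np.hypot(L[:,0],L[:,1])<.1)];rc=cv2.minAreaRect(b[:,:2].astype(np.float32)*1000);print('base',rc)
    for s in(-1,1):
        k=(abs(L[:,1]-s*.031)<.012)&(abs(L[:,0])<.016)
        q=L[k&(L[:,2]>.04)&(L[:,2]<.1)];print('clip',s,len(q),q.mean(0).round(4),np.percentile(q,[5,95],axis=0).round(4).tolist())
    q=L[(abs(L[:,1])<.02)&(abs(L[:,0])<.006)];print('rail z',np.percentile(q[:,2],[10,50,90]).round(4))
    q=L[(abs(abs(L[:,1])-.054)<.006)&(abs(L[:,0]-.022)<.006)];print('col top',np.percentile(q[:,2],[90,98]).round(4))
    t=P[(P[:,2]>.05)&(P[:,2]<.4)&(P[:,0]>.5)&(P[:,0]<.8)&(P[:,1]>0)&(P[:,1]<.3)&(np.hypot(P[:,0]-.516,P[:,1]-.185)>.09)];print('tall',len(t), t.min(0).round(3) if len(t) else '',t.max(0).round(3) if len(t) else '')
c=shot('top');P=cloud(c,np.ones((420,560),bool))
for z in (.06,.1,.15,.2,.25,.3):
    t=P[(P[:,2]>z)&(P[:,2]<z+.05)&(P[:,0]>.58)&(P[:,0]<.85)&(P[:,1]>-.03)&(P[:,1]<.25)];print(z,len(t), np.percentile(t,[2,98],axis=0).round(3).tolist() if len(t) else '')
E
python3 hold.py
```

```text
0.95 [0.49289238 0.15175975 0.38480049]
base ((-0.027515411376953125, 0.408233642578125), (136.1846923828125, 90.59562683105469), 89.97513580322266)
clip -1 148 [ 0.0004 -0.03    0.0504] [[-0.0112, -0.0341, 0.0463], [0.0106, -0.0265, 0.0549]]
clip 1 148 [0.0004 0.031  0.0507] [[-0.0111, 0.0271, 0.0469], [0.0102, 0.0349, 0.0547]]
rail z [0.3086 0.33   0.3353]
col top [0.0622 0.0631]
tall 11 [0.668 0.09  0.05 ] [0.674 0.092 0.059]
base ((0.2436676025390625, 0.14058685302734375), (91.05682373046875, 136.89443969726562), 0.17191365361213684)
clip -1 147 [-0.0003 -0.031   0.0507] [[-0.0108, -0.0347, 0.0467], [0.011, -0.027, 0.0545]]
clip 1 146 [-0.0002  0.0304  0.0504] [[-0.0109, 0.0271, 0.0463], [0.0107, 0.0342, 0.0549]]
rail z [0.0193 0.0202 0.0213]
col top [0.0624 0.063 ]
tall 14162 [0.517 0.047 0.05 ] [0.736 0.121 0.337]
0.06 112 [[0.669, 0.052, 0.062], [0.733, 0.095, 0.108]]
0.1 120 [[0.67, 0.055, 0.102], [0.735, 0.095, 0.149]]
0.15 135 [[0.672, 0.057, 0.152], [0.737, 0.098, 0.2]]
0.2 148 [[0.672, 0.06, 0.202], [0.738, 0.1, 0.249]]
0.25 181 [[0.674, 0.062, 0.251], [0.738, 0.103, 0.299]]
0.3 343 [[0.581, 0.052, 0.302], [0.74, 0.118, 0.348]]
```

step_arm(rows=[[0, -0.06, 0, 0, 0, 0], [0, -0.06, 0, 0, 0, 0], [0, -0.06, 0, 0, 0, 0], [0, -0.06, 0, 0, 0, 0], [0.015, -0.05, 0, 0, 0, 0], [0.015, -0.04, 0, 0, 0, 0], [0, 0, 0, 0, 0, 0], [0, 0, 0, 0, 0, 0]])

```text
time: 5.1
position: [0.5258, -0.2486, 0.4042]
tool_rot: [0.695, 0.719, 0.0, -0.001]
ft_force: [0.3, 0.4, 0.0]
grip_width: 0.087
grip_force: 0.0
```

```bash
cat > mag.py <<'E'
from h import *
import sys
c=shot('wrist');cv2.imwrite(sys.argv[1],c['pixels']);print(c['E'][:3,3].round(3),'q',get_obs()['q'].round(3))
for l in ['magazine','knob_grip','red_driver','black_driver','yellow_driver','blue_driver']:
    for r in cut_out(l,'wrist')[:2]:
        p=cloud(c,r['region']);print(l,round(r['confidence'],2),np.round(r['extent']),np.median(p,0).round(4) if len(p) else '')
P=cloud(c,np.ones((420,560),bool))
b=P[(P[:,2]>.009)&(P[:,2]<.0145)&(np.hypot(P[:,0]-.56,P[:,1]+.2)<.21)];print('base',len(b),cv2.minAreaRect(b[:,:2].astype(np.float32)*1000))
b=P[(P[:,2]>.0805)&(P[:,2]<.092)&(np.hypot(P[:,0]-.56,P[:,1]+.2)<.21)];rc=cv2.minAreaRect(b[:,:2].astype(np.float32)*1000);print('cover',len(b),rc)
hsv=cv2.cvtColor(c['pixels'],cv2.COLOR_BGR2HSV);m=cv2.inRange(hsv,(4,150,90),(18,255,255));v,u=np.nonzero(m);p=pts(c,np.c_[u,v])
k=(np.hypot(p[:,0]-.56,p[:,1]+.2)<.06)&(p[:,2]>.12)&(p[:,2]<.13);rc=cv2.minAreaRect(p[k][:,:2].astype(np.float32)*1000);print('knob',k.sum(),np.median(p[k],0).round(4),rc)
E
python3 mag.py pics/m1.png
```

```text
[ 0.523 -0.178  0.384] q [-0.633  0.469  1.545  0.     1.13  -0.667]
magazine 0.63 [333. 137. 291. 257.] [ 0.6004 -0.1795  0.0859]
magazine 0.54 [274.  62.  75.   7.] [ 0.5273 -0.1114  0.053 ]
knob_grip 0.6 [276. 143. 148. 219.] [ 0.5051 -0.197   0.0221]
black_driver 0.78 [229. 136.   8. 124.] [ 0.4686 -0.2119  0.0541]
yellow_driver 0.4 [262. 239.  39.  -1.] [ 0.4937 -0.3021  0.0514]
blue_driver 0.61 [265. 235.  39.  -2.] [ 0.5134 -0.301   0.0515]
blue_driver 0.25 [276. 143. 142. 216.] [ 0.5054 -0.197   0.0221]
base 7406 ((480.8483581542969, -195.51084899902344), (285.1761474609375, 120.88631439208984), 84.27357482910156)
cover 36764 ((621.6070556640625, -209.51129150390625), (283.84521484375, 169.27684020996094), 84.41320037841797)
knob 1252 [ 0.5619 -0.2023  0.1245] ((562.1588134765625, -203.52914428710938), (15.761688232421875, 54.316795349121094), 2.946009874343872)
```

View pics/m1.png

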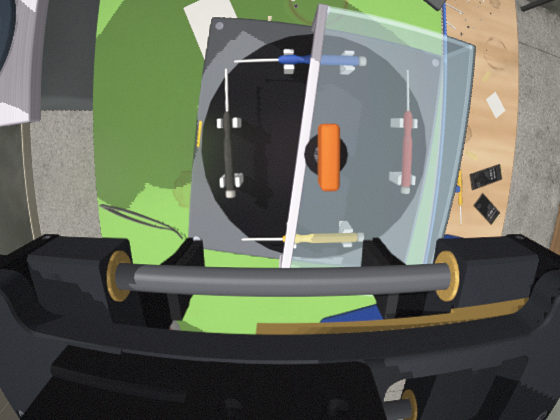

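The bar knob, magazine and all four drivers are clear; red is at (407,150). From this I get the axis at (0.5625, -0.2035), magazine yaw -5.65° and knob yaw about +3°. I need to turn about +171°.

step_arm(rows=[[0.0185, 0.025, 0, 0, 0, -10.5], [0.018, 0.02, 0, 0, 0, -10.5], [0, 0, 0, 0, 0, -10.5], [0, 0, 0, 0, 0, -10.5], [0, 0, 0, 0, 0, -10.5], [0, 0, 0, 0, 0, -10.5], [0, 0, 0, 0, 0, -10.5], [0, 0, 0, 0, 0, -10.5], [0, 0, 0, 0, 0, -10.5], [0, 0, 0, 0, 0, -10.5], [0, 0, 0, 0, 0, -10.5], [0, 0, 0, 0, 0, -10.5]], jaw=0.06)

```text
time: 6.95
position: [0.5623, -0.2044, 0.4049]
tool_rot: [0.955, -0.296, -0.0, -0.0]
ft_force: [-0.6, -0.2, 0.4]
grip_width: 0.0599
grip_force: 0.0
```

step_arm(rows=[[0, 0, 0, 0, 0, -10.5], [0, 0, 0, 0, 0, -10.5], [0, 0, 0, 0, 0, -10.5], [0, 0, 0, 0, 0, -10.5], [0, 0, 0, 0, 0, -10.5], [0, 0, -0.03, 0, 0, 0], [0, 0, -0.03, 0, 0, 0], [0, 0, -0.02, 0, 0, 0], [0, 0, 0, 0, 0, 0], [0, 0, 0, 0, 0, 0]])

```text
time: 8.2
position: [0.5627, -0.2048, 0.3256]
tool_rot: [0.727, -0.686, 0.001, -0.0]
ft_force: [0.6, 0.3, 0.4]
grip_width: 0.0602
grip_force: 0.0
```

```bash
python3 mag.py pics/m2.png; python3 -c "
from h import *
o=get_obs();M=R.from_quat(o['tool_rot']).as_matrix();print(o['position'],np.degrees(np.arctan2(M[1,1],M[0,1])),M[:,2],o['time'])"
```

```text
[ 0.567 -0.275  0.306] q [-0.536  0.59   1.574  0.     0.975  2.548]
magazine 0.63 [276. 169. 355. 305.] [ 0.6019 -0.2737  0.0859]
knob_grip 0.94 [338. 200. 166. 252.] [ 0.5012 -0.2187  0.0222]
black_driver 0.97 [394. 215.  17. 103.] [ 0.4696 -0.2154  0.0539]
black_driver 0.29 [325. 316.  46.   8.] [ 0.5288 -0.1125  0.0535]
blue_driver 0.84 [324. 314.  47.   7.] [ 0.5268 -0.1121  0.053 ]
base 5575 ((460.9410400390625, -206.67193603515625), (268.8361511230469, 104.1585464477539), 89.70938873291016)
cover 52655 ((618.8873901367188, -235.65646362304688), (232.2415008544922, 168.8844451904297), 84.26189422607422)
knob 1768 [ 0.5631 -0.2124  0.1244] ((562.91748046875, -210.91629028320312), (15.85794734954834, 42.49928283691406), 2.670654058456421)
[ 0.56239767 -0.20483031  0.32534034] -176.6668091367007 [ 8.85729350e-04 -5.26440271e-04 -9.99999469e-01] 8.55
```

step_arm(rows=[[0, 0.001, -0.02, 0, 0, 0], [0, 0, -0.02, 0, 0, 0], [0, 0, -0.007, 0, 0, 0], [0, 0, 0, 0, 0, 0], [0, 0, 0, 0, 0, 0]])

```text
time: 9.18
position: [0.5626, -0.204, 0.2785]
tool_rot: [0.727, -0.686, 0.001, -0.0]
ft_force: [0.2, -0.3, -1.0]
grip_width: 0.0598
grip_force: 0.0
```

step_arm(rows=[[0, 0, 0, 0, 0, 0], [0, 0, 0, 0, 0, 0], [0, 0, 0, 0, 0, 0], [0, 0, 0, 0, 0, 0], [0, 0, 0, 0, 0, 0], [0, 0, 0, 0, 0, 0]], jaw=0, squeeze=30)

```text
time: 9.93
position: [0.5625, -0.2039, 0.2787]
tool_rot: [0.727, -0.686, 0.001, -0.0]
ft_force: [-0.8, 1.1, 4.4]
grip_width: 0.016
grip_force: 31.3
```

step_arm(rows=[[0, 0, 0, 0, 0, 3], [0, 0, 0, 0, 0, 6], [0, 0, 0, 0, 0, 8], [0, 0, 0, 0, 0, 8], [0, 0, 0, 0, 0, 8], [0, 0, 0, 0, 0, 8], [0, 0, 0, 0, 0, 8], [0, 0, 0, 0, 0, 8], [0, 0, 0, 0, 0, 8], [0, 0, 0, 0, 0, 8], [0, 0, 0, 0, 0, 8], [0, 0, 0, 0, 0, 8]])

```text
time: 11.42
position: [0.5628, -0.2036, 0.2786]
tool_rot: [1.0, 0.022, 0.001, -0.0]
ft_force: [0.4, 1.8, 5.5]
grip_width: 0.0156
grip_force: 31.7
```

step_arm(rows=[[0, 0, 0, 0, 0, 8], [0, 0, 0, 0, 0, 8], [0, 0, 0, 0, 0, 8], [0, 0, 0, 0, 0, 8], [0, 0, 0, 0, 0, 8], [0, 0, 0, 0, 0, 8], [0, 0, 0, 0, 0, 8], [0, 0, 0, 0, 0, 8], [0, 0, 0, 0, 0, 8], [0, 0, 0, 0, 0, 5], [0, 0, 0, 0, 0, 0], [0, 0, 0, 0, 0, 0]])

```text
time: 12.92
position: [0.5626, -0.2032, 0.2786]
tool_rot: [0.77, 0.638, 0.001, 0.0]
ft_force: [0.5, 2.6, 4.8]
grip_width: 0.0157
grip_force: 32.6
```

```bash
cat > p.py <<'E'
from h import *
o=get_obs();M=R.from_quat(o['tool_rot']).as_matrix();print(o['position'].round(4),'yaw',np.degrees(np.arctan2(M[1,1],M[0,1])).round(2),M[:,2].round(4),o['time'],o['moment'].round(2))
E
python3 p.py; python3 mag.py pics/m3.png
```

```text
[ 0.5626 -0.2032  0.2786] yaw -10.65 [ 1.1e-03  7.0e-04 -1.0e+00] 12.925 [0.39 0.14 0.17]
[ 0.576 -0.134  0.259] q [-5.330e-01  6.570e-01  1.606e+00  1.000e-03  8.780e-01 -3.490e-01]
magazine 0.72 [302. 198. 406. 390.] [ 0.6157 -0.1345  0.086 ]
magazine 0.55 [212.  89.  16.   9.] [ 0.5369 -0.1029  0.0541]
knob_grip 0.69 [218. 191. 188. 261.] [ 0.5062 -0.161   0.0221]
knob_grip 0.69 [98.  5. 42. 10.] [0.4386 0.0124 0.0033]
red_driver 0.59 [148. 204.  24.  72.] [ 0.4747 -0.1671  0.0541]
black_driver 0.26 [301. 198. 408. 395.] [ 0.6157 -0.1344  0.086 ]
yellow_driver 0.45 [213.  88.  16.   9.] [ 0.5369 -0.103   0.0541]
yellow_driver 0.17 [302. 198. 408. 390.] [ 0.6154 -0.1346  0.086 ]
base 7092 ((478.3431091308594, -138.32620239257812), (171.8409423828125, 103.99174499511719), 84.11128234863281)
cover 68490 ((621.095947265625, -209.3819122314453), (284.6232604980469, 169.1638946533203), 84.08013916015625)
knob 2372 [ 0.5639 -0.1907  0.1246] ((562.8671875, -201.57713317871094), (52.50802230834961, 15.975174903869629), 78.78113555908203)
```

step_arm(rows=[[0, 0, 0, 0, 0, 3], [0, 0, 0, 0, 0, 2.3], [0, 0, 0, 0, 0, 0], [0, 0, 0, 0, 0, 0]])

```text
time: 13.78
position: [0.5626, -0.2032, 0.2787]
tool_rot: [0.739, 0.673, 0.001, 0.0]
ft_force: [-0.5, 3.2, 6.8]
grip_width: 0.0158
grip_force: 32.6
```

step_arm(rows=[[0, 0, 0, 0, 0, 0], [0, 0, 0, 0, 0, 0], [0, 0, 0, 0, 0, 0], [0, 0, 0.03, 0, 0, 0], [-0.03, -0.02, 0.06, 0, 0, 0], [-0.06, -0.05, 0.02, 0, 0, 0], [-0.01, 0, 0, 0, 0, 0], [0, 0, 0, 0, 0, 0], [0, 0, 0, 0, 0, 0]], jaw=0.06)

```text
time: 14.9
position: [0.4794, -0.2596, 0.3757]
tool_rot: [0.739, 0.674, -0.0, -0.001]
ft_force: [0.5, -1.2, -0.2]
grip_width: 0.0599
grip_force: 0.0
```

```bash
cat > red.py <<'E'
from h import *
import sys
c=shot('wrist');cv2.imwrite(sys.argv[1],c['pixels'])
np.savez(sys.argv[1][:-3]+'npz',**{k:v for k,v in c.items() if k!='name'})
hsv=cv2.cvtColor(c['pixels'],cv2.COLOR_BGR2HSV);m=(cv2.inRange(hsv,(0,110,50),(6,255,255))|cv2.inRange(hsv,(172,110,50),(180,255,255)))>0
v,u=np.nonzero(m);p=pts(c,np.c_[u,v]);t=(np.array([.5625,-.2035])+.095*np.array([-np.cos(.1),np.sin(.1)]))
print('window',t.round(4))
k=(np.hypot(*(p[:,:2]-t).T)<.09)&(p[:,2]>.045)&(p[:,2]<.065);q=p[k]
for h in (None,.05):
    a=q[:,:2] if h is None else onplane(c,np.c_[u,v][k],h)[:,:2]
    rc=cv2.minAreaRect(a.astype(np.float32)*1000);print('red',k.sum(),np.median(q[:,2]).round(4),rc,'fit',cv2.fitLine(a.astype(np.float32),2,0,.01,.01).ravel().round(4))
for l in ['red_driver','yellow_driver','blue_driver']:
    for r in cut_out(l,'wrist')[:2]: print(l,round(r['confidence'],2),np.round(r['extent']))
E
python3 p.py;python3 red.py pics/r1.png; python3 mag.py pics/m4.png
```

```text
[ 0.4794 -0.2596  0.3757] yaw -5.31 [-0.0017  0.0018 -1.    ] 14.9 [-0.11  0.06  0.04]
window [ 0.468 -0.194]
red 861 0.0541 ((467.5715026855469, -198.09361267089844), (81.23512268066406, 10.608122825622559), 84.43192291259766) fit [ 0.0974  0.9952  0.468  -0.1968]
red 861 0.0541 ((467.6854553222656, -198.17539978027344), (81.5506362915039, 10.325891494750977), 84.3115234375) fit [ 0.097   0.9953  0.4678 -0.1969]
red_driver 0.57 [266. 145.  14. 122.]
yellow_driver 0.85 [330.  34.  36.   9.]
yellow_driver 0.29 [365. 133. 286. 266.]
blue_driver 0.53 [326. 230.  27.  10.]
[ 0.486 -0.19   0.356] q [-0.701  0.458  1.663  0.     1.022 -0.609]
magazine 0.87 [365. 133. 290. 259.] [ 0.5958 -0.1885  0.0859]
knob_grip 0.71 [317. 132. 171. 239.] [ 0.5083 -0.1979  0.0221]
knob_grip 0.7 [330.  33.  32.  13.] [ 0.5367 -0.1069  0.0541]
red_driver 0.95 [264. 153.  17. 139.] [ 0.4681 -0.1971  0.0538]
red_driver 0.41 [327. 231.  24.  11.] [ 0.5202 -0.2938  0.0539]
yellow_driver 0.73 [328.  34.  32.   8.] [ 0.5362 -0.1072  0.0542]
blue_driver 0.6 [328. 229.  26.  11.] [ 0.5212 -0.2933  0.0541]
base 9189 ((484.771240234375, -196.0124053955078), (284.9386291503906, 130.99407958984375), 83.81334686279297)
cover 36534 ((622.660888671875, -199.38038635253906), (262.0816345214844, 169.7154541015625), 84.40241241455078)
knob 1453 [ 0.5611 -0.2032  0.1246] ((562.3531494140625, -203.50222778320312), (54.660972595214844, 16.39946937561035), 85.29820251464844)
```

View pics/r1.png

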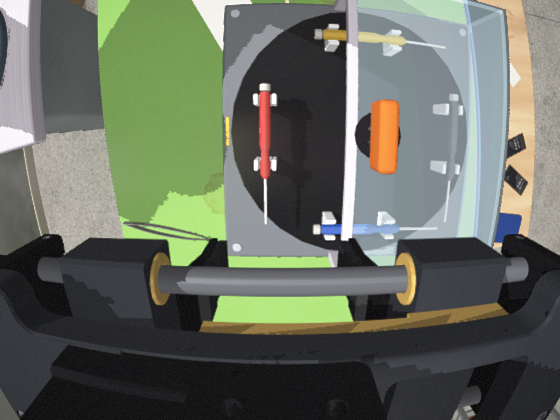

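Red now lies squarely in the opening, along (265,87)–(265,222) with its blade towards -y. I'll check the extents of the handle and its cap using depth.

```bash
python3 - <<'E'
from h import *
d=dict(np.load('pics/r1.npz'));d['name']='wrist'
v,u=np.mgrid[0:420,0:560];u=u.ravel();v=v.ravel();p=pts(d,np.c_[u,v]);col=d['pixels'].reshape(-1,3)
y=np.array([.0972,.9953]);x=np.array([.9953,-.0972]);w=p[:,:2]-[.4677,-.197]
s=w@y*1000;t=w@x*1000;k=(abs(t)<3.5)&(p[:,2]>.03)&(p[:,2]<.07)
for a in np.arange(-100,72,4 ):
    j=k&(s>=a)&(s<a+4);
    if j.any() and (a<-30 or a>24):print(a,j.sum(),np.max(p[j,2]).round(4),np.median(col[j],0))
# rests: white points cheeks
k=(abs(t)<12)&(abs(t)>6.5)&(p[:,2]>.049)&(p[:,2]<.056);b=[s[k&(s>0)],s[k&(s<0)]]
print([ (len(i),i.min().round(1),np.median(i).round(1),i.max().round(1)) for i in b if len(i)])
E
```

```text
-88 6 0.052 [242.5 244.  244. ]
-84 8 0.0526 [242.5 243.5 244.5]
-80 8 0.0525 [242.5 243.5 244. ]
-76 8 0.0527 [228.5 231.  231.5]
-72 13 0.0532 [218. 220. 223.]
-68 12 0.0519 [214.5 216.5 217. ]
-64 12 0.0535 [238.  239.  244.5]
-60 12 0.0524 [241.  242.5 243.5]
-56 12 0.052 [243.  244.5 245. ]
-52 12 0.0522 [243.5 244.  245.5]
-48 12 0.0524 [255. 255. 255.]
-44 16 0.0535 [108.5 115.5 228. ]
-40 31 0.0553 [ 89.  96. 232.]
-36 31 0.0559 [ 96. 102. 236.]
-32 34 0.0561 [ 94.  100.  241.5]
28 30 0.0561 [ 90.5  97.  243. ]
32 29 0.0562 [ 92.  99. 243.]
36 28 0.0564 [ 93.5 101.  243. ]
40 38 0.0558 [185.  195.  200.5]
44 22 0.0566 [244.5 249.5 251. ]
[(92, np.float64(28.1), np.float64(33.2), np.float64(38.4)), (84, np.float64(-33.9), np.float64(-29.1), np.float64(-24.3))]
```

step_arm(rows=[[-0.02, 0.022, -0.01, -0.87, -8.96, 0], [-0.02, 0.022, -0.02, -0.87, -8.96, 0], [-0.023, 0.022, -0.02, 0, 0, -0.3], [0, 0, -0.025, 0, 0, 0], [0, 0, 0, 0, 0, 0], [0, 0, 0, 0, 0, 0]], jaw=0.026)

```text
time: 16.2
position: [0.4167, -0.195, 0.3025]
tool_rot: [0.732, 0.663, 0.105, 0.117]
ft_force: [-0.1, -0.7, 0.5]
grip_width: 0.0264
grip_force: 0.0
```

```bash
cat > tip.py <<'E'
from h import *
o=get_obs();M=R.from_quat(o['tool_rot']).as_matrix()
print('q',o['q'].round(3),'pos',o['position'].round(4),'grasp167',(o['position']+M[:,2]*.167).round(4),'x',M[:,0].round(4),'y',M[:,1].round(4),'z',M[:,2].round(4))
E
python3 tip.py; python3 red.py pics/r2.png
```

```text
q [-0.732  0.463  2.027  0.451  0.431 -1.024] pos [ 0.4167 -0.195   0.3025] grasp167 [ 0.4682 -0.2005  0.1437] x [ 0.099   0.9951 -0.002 ] y [ 0.946  -0.0935  0.3105] z [ 0.3087 -0.0326 -0.9506]
window [ 0.468 -0.194]
red 1007 0.0542 ((468.723876953125, -186.63401794433594), (59.20488739013672, 10.743904113769531), 84.79582214355469) fit [ 0.0957  0.9954  0.4682 -0.1847]
red 1007 0.0542 ((468.68768310546875, -187.2645263671875), (60.19285583496094, 10.533525466918945), 84.81538391113281) fit [ 0.0955  0.9954  0.4688 -0.1857]
red_driver 0.67 [242. 193.  21.  85.]
yellow_driver 0.88 [323.  83.  52.  11.]
yellow_driver 0.2 [307. 186. 228. 265.]
blue_driver 0.61 [334. 172. 326. 305.]
blue_driver 0.56 [305. 308.  13.   8.]
```

step_arm(rows=[[-0.0006, 0.002, -0.03, 0, 0, 0], [0, 0, -0.03, 0, 0, 0], [0, 0, -0.02, 0, 0, 0], [0, 0, -0.01, 0, 0, 0], [0, 0, 0, 0, 0, 0]])

```text
time: 17.02
position: [0.4156, -0.1926, 0.2115]
tool_rot: [0.732, 0.663, 0.105, 0.116]
ft_force: [0.3, -0.6, -0.7]
grip_width: 0.0259
grip_force: 0.0
```

step_arm(rows=[[0, 0, -0.003, 0, 0, 0], [0, 0, 0, 0, 0, 0], [0, 0, 0, 0, 0, 0]])

```text
time: 17.4
position: [0.4156, -0.1925, 0.2093]
tool_rot: [0.732, 0.663, 0.105, 0.117]
ft_force: [0.4, -0.4, 0.3]
grip_width: 0.0261
grip_force: 0.0
```

```bash
python3 tip.py
```

```text
q [-0.729  0.677  2.086  0.993  0.218 -1.589] pos [ 0.4156 -0.1925  0.2093] grasp167 [ 0.467  -0.1978  0.0505] x [ 0.0988  0.9951 -0.0015] y [ 0.9462 -0.0935  0.3099] z [ 0.3082 -0.0321 -0.9508]
```

step_arm(rows=[[0, 0, 0, 0, 0, 0], [0, 0, 0, 0, 0, 0], [0, 0, 0, 0, 0, 0], [0, 0, 0, 0, 0, 0], [0, 0, 0, 0, 0, 0]], jaw=0, squeeze=25)

```text
time: 18.02
position: [0.4155, -0.1925, 0.209]
tool_rot: [0.732, 0.663, 0.105, 0.117]
ft_force: [0.6, -1.0, 4.9]
grip_width: 0.0095
grip_force: 25.0
```

step_arm(rows=[[0, 0, 0.01, 0, 0, 0], [0, 0, 0.025, 0, 0, 0], [0, 0, 0.035, 0, 0, 0], [0, 0, 0.03, 0, 0, 0], [0, 0, 0.02, 0, 0, 0], [0, 0, 0, 0, 0, 0], [0, 0, 0, 0, 0, 0]], squeeze=50)

```text
time: 18.9
position: [0.4151, -0.1921, 0.328]
tool_rot: [0.732, 0.663, 0.105, 0.115]
ft_force: [-0.4, -0.4, 0.1]
grip_width: 0.0089
grip_force: 50.0
```

```bash
python3 tip.py; python3 - <<'E'
from h import *
c=shot('wrist');cv2.imwrite('pics/g1.png',c['pixels'])
for l in ['red_driver','yellow_driver','blue_driver']:
    for r in cut_out(l,'wrist')[:1]: print(l,round(r['confidence'],2),np.round(r['extent']))
E
```

```text
q [-0.729  0.407  2.01   0.387  0.501 -0.951] pos [ 0.4151 -0.1921  0.328 ] grasp167 [ 0.4662 -0.1972  0.1691] x [9.890e-02 9.951e-01 2.000e-04] y [ 0.9468 -0.0941  0.3076] z [ 0.3061 -0.0303 -0.9515]
red_driver 0.93 [286. 245.  22. 153.]
yellow_driver 0.88 [312.  93.  47.  14.]
```

View pics/g1.png

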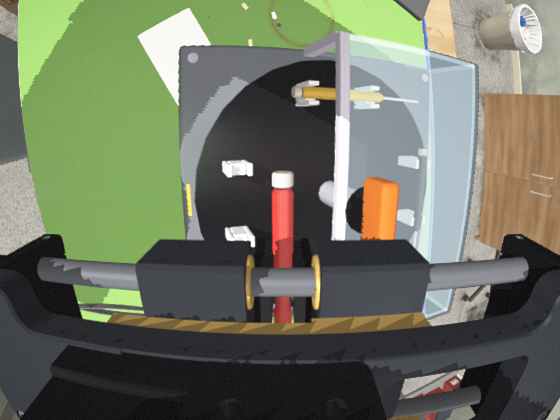

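The red driver is held, with its cap at (283,180). The pockets next to it are untouched. Next I'll measure how it sits in the hand.

```bash
cat > inhand.py <<'E'
from h import *
c=shot('wrist');T=np.eye(4);o=get_obs();T[:3,:3]=R.from_quat(o['tool_rot']).as_matrix();T[:3,3]=o['position']
hsv=cv2.cvtColor(c['pixels'],cv2.COLOR_BGR2HSV);m=(cv2.inRange(hsv,(0,110,50),(6,255,255))|cv2.inRange(hsv,(172,110,50),(180,255,255)))>0
m[:,:240]=0;m[:,340:]=0;m[:150]=0;m[265:]=0
v,u=np.nonzero(m);p=pts(c,np.c_[u,v]);p=(p-T[:3,3])@T[:3,:3]
k=(abs(p[:,1])<.012)&(p[:,2]>.13)&(p[:,2]<.2);p=p[k];print(k.sum(),'x range',np.percentile(p[:,0],[0,1,50,99,100]).round(4))
for a in np.arange(.012,.048,.004):
    j=(p[:,0]>a)&(p[:,0]<a+.004)
    if j.sum()>3: print(a.round(3),j.sum(),'ymid',((np.percentile(p[j,1],2)+np.percentile(p[j,1],98))/2).round(4),'ztop',np.percentile(p[j,2],5).round(4),p[j,2].min().round(4))
v,u=np.nonzero(np.ones((420,560)));q=(pts(c,np.c_[u,v])-T[:3,3])@T[:3,:3];k=(abs(q[:,1])<.004)&(q[:,2]>.14)&(q[:,2]<.19)&(q[:,0]>.03)&(q[:,0]<.07);print('cap end',np.percentile(q[k,0],[50,99,100]).round(4))
E
python3 inhand.py
```

```text
1633 x range [0.0038 0.0048 0.0236 0.0409 0.0412]
0.012 169 ymid -0.0005 ztop 0.1617 0.1609
0.016 173 ymid -0.0002 ztop 0.1617 0.1611
0.02 177 ymid -0.0002 ztop 0.1617 0.161
0.024 182 ymid -0.0002 ztop 0.1617 0.1612
0.028 182 ymid -0.0002 ztop 0.1616 0.1609
0.032 188 ymid -0.0002 ztop 0.1616 0.1611
0.036 192 ymid -0.0002 ztop 0.1618 0.1612
0.04 56 ymid -0.0004 ztop 0.1621 0.1614
cap end [0.0399 0.0486 0.0487]
```

step_arm(rows=[[0.012, 0.047, 0, 0.87, 8.96, 0], [0.0125, 0.047, 0, 0.87, 8.96, 0], [0.0125, 0.047, 0, 0, 0, -8.8], [0.0125, 0.047, 0, 0, 0, -8.8], [0.0125, 0.047, 0, 0, 0, -8.8], [0.0125, 0.047, 0, 0, 0, 0], [0.0125, 0.047, 0, 0, 0, 0], [0.0125, 0.047, 0, 0, 0, 0], [0, 0, -0.03, 0, 0, 0], [0, 0, 0, 0, 0, 0], [0, 0, 0, 0, 0, 0]])

```text
time: 20.52
position: [0.513, 0.1734, 0.2985]
tool_rot: [0.874, 0.485, 0.011, 0.014]
ft_force: [-0.9, -0.1, 0.4]
grip_width: 0.0088
grip_force: 50.0
```

```bash
python3 tip.py; python3 p.py; cat > hv.py <<'E'
from h import *
import sys
c=shot('wrist');cv2.imwrite(sys.argv[1],c['pixels']);P=cloud(c,np.ones((420,560),bool))
v=P-[.516,.185,0];a=np.radians(-32.2);Rz=np.array([[np.cos(a),np.sin(a)],[-np.sin(a),np.cos(a)]]);L=v.copy();L[:,:2]=v[:,:2]@Rz.T
b=L[(L[:,2]>.006)&(L[:,2]<.014)&(np.hypot(L[:,0],L[:,1])<.1)];print('base',cv2.minAreaRect(b[:,:2].astype(np.float32)*1000))
for s in(-1,1):
    q=L[(abs(L[:,1]-s*.031)<.012)&(abs(L[:,0])<.016)&(L[:,2]>.04)&(L[:,2]<.058)]
    if len(q):print('clip',s,len(q),q.mean(0).round(4),np.percentile(q,[5,95],axis=0).round(4).tolist())
q=L[(abs(L[:,0])<.012)&(L[:,1]>0.01)&(L[:,1]<.08)&(L[:,2]>.05)];print('high y+',len(q),np.percentile(q,[50,98],axis=0).round(4).tolist() if len(q) else '')
E
python3 hv.py pics/h1.png
```

```text
q [ 0.123  0.566  1.748 -0.023  0.797  0.698] pos [0.513  0.1734 0.2985] grasp167 [0.5185 0.1713 0.1316] x [0.5297 0.8482 0.0066] y [ 0.8475 -0.5296  0.0346] z [ 0.0329 -0.0127 -0.9994]
[0.513  0.1734 0.2985] yaw -32.0 [ 0.0329 -0.0127 -0.9994] 20.525 [-0.07  0.13  0.01]
base ((-0.20986175537109375, 7.095710754394531), (122.65911102294922, 90.57106018066406), 89.99191284179688)
clip -1 67 [-0.0095 -0.0289  0.0509] [[-0.0112, -0.0336, 0.043], [-0.0078, -0.0265, 0.0547]]
clip 1 304 [-0.0009  0.0315  0.0508] [[-0.0113, 0.0277, 0.0468], [0.0103, 0.035, 0.0547]]
high y+ 14819 [[-0.0011, 0.0149, 0.219], [0.0115, 0.0328, 0.2382]]
```

step_arm(rows=[[0.003, 0.0116, -0.01, 0.73, 1.88, -0.2], [0, 0, -0.025, 0, 0, 0], [0, 0, -0.02, 0, 0, 0], [0, 0, 0, 0, 0, 0], [0, 0, 0, 0, 0, 0], [0, 0, 0, 0, 0, 0]])

```text
time: 21.32
position: [0.5164, 0.1855, 0.2445]
tool_rot: [0.875, 0.484, 0.001, 0.0]
ft_force: [-0.2, 0.2, 0.2]
grip_width: 0.0092
grip_force: 50.0
```

```bash
python3 tip.py; python3 inhand.py; python3 hv.py pics/h2.png; python3 -c "
from h import *
print(get_obs()['ft_force'],get_obs()['moment'])"
```

```text
q [0.141 0.665 1.752 0.    0.721 0.702] pos [0.5164 0.1855 0.2445] grasp167 [0.5168 0.1855 0.0775] x [0.5323 0.8465 0.0018] y [ 0.8465 -0.5323  0.002 ] z [ 2.6e-03  4.0e-04 -1.0e+00]
1547 x range [0.0036 0.0048 0.0235 0.0407 0.0411]
0.012 172 ymid 0.0001 ztop 0.1617 0.1614
0.016 159 ymid 0.0001 ztop 0.1615 0.1608
0.02 165 ymid 0.0001 ztop 0.1615 0.1609
0.024 165 ymid 0.0001 ztop 0.1614 0.1607
0.028 175 ymid 0.0003 ztop 0.1616 0.1605
0.032 182 ymid -0.0001 ztop 0.1614 0.1604
0.036 180 ymid -0.0001 ztop 0.1617 0.161
0.04 47 ymid 0.0001 ztop 0.1622 0.1616
cap end [0.0399 0.0487 0.0489]
base ((-0.3009605407714844, 0.8321762084960938), (90.3126449584961, 134.4991912841797), 0.002953700488433242)
clip -1 23 [ 0.0011 -0.0333  0.049 ] [[-0.0055, -0.0345, 0.0479], [0.0063, -0.0321, 0.0505]]
clip 1 385 [-0.0008  0.0322  0.0515] [[-0.0112, 0.0281, 0.0459], [0.0109, 0.0355, 0.0546]]
high y+ 16551 [[0.0, 0.0264, 0.1605], [0.0116, 0.0435, 0.1842]]
[-0.67250072 -0.78628899 -0.16495531] [-0.06164225  0.05359604  0.02109156]
```

View pics/h2.png

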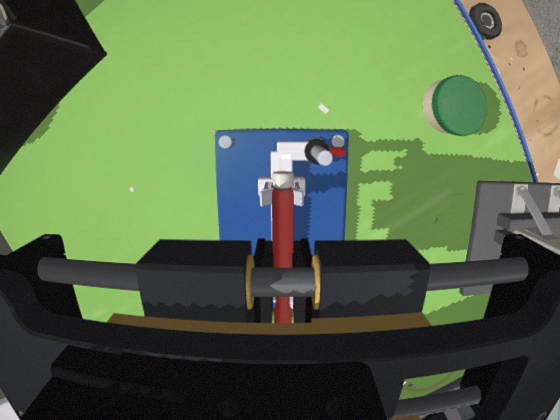

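Handle is lined up over both clips (clip at (283,190)). Pressing down now, reading the force as I go.

step_arm(rows=[[-0.0005, -0.0005, -0.01, 0, 0, 0], [0, 0, -0.01, 0, 0, 0], [0, 0, 0, 0, 0, 0], [0, 0, 0, 0, 0, 0], [0, 0, 0, 0, 0, 0]])

```text
time: 22.05
position: [0.5156, 0.1849, 0.2237]
tool_rot: [0.875, 0.484, 0.001, 0.0]
ft_force: [-0.5, 0.3, -0.1]
grip_width: 0.009
grip_force: 50.0
```

step_arm(rows=[[0, 0, -0.002, 0, 0, 0], [0, 0, -0.002, 0, 0, 0], [0, 0, 0, 0, 0, 0]])

```text
time: 22.42
position: [0.5154, 0.1848, 0.2194]
tool_rot: [0.875, 0.484, 0.0, 0.0]
ft_force: [-0.1, 0.3, -0.4]
grip_width: 0.0085
grip_force: 50.0
```

step_arm(rows=[[0, 0, -0.0015, 0, 0, 0], [0, 0, -0.0015, 0, 0, 0], [0, 0, 0, 0, 0, 0]])

```text
time: 22.8
position: [0.5156, 0.185, 0.2172]
tool_rot: [0.875, 0.484, 0.001, 0.0]
ft_force: [-0.3, 0.4, 4.9]
grip_width: 0.009
grip_force: 50.0
```

step_arm(rows=[[0, 0, -0.0015, 0, 0, 0], [0, 0, -0.0015, 0, 0, 0], [0, 0, 0, 0, 0, 0]])

```text
time: 23.18
position: [0.5157, 0.1852, 0.2146]
tool_rot: [0.875, 0.484, 0.001, 0.0]
ft_force: [0.1, 0.7, 7.3]
grip_width: 0.0091
grip_force: 50.0
```

step_arm(rows=[[0, 0, -0.0015, 0, 0, 0], [0, 0, 0, 0, 0, 0]])

```text
time: 23.42
position: [0.5157, 0.1851, 0.2126]
tool_rot: [0.875, 0.484, 0.001, 0.0]
ft_force: [0.1, 2.1, 2.1]
grip_width: 0.0088
grip_force: 50.0
```

step_arm(rows=[[0, 0, -0.0015, 0, 0, 0], [0, 0, 0, 0, 0, 0]])

```text
time: 23.68
position: [0.5155, 0.1848, 0.2098]
tool_rot: [0.875, 0.484, 0.0, 0.0]
ft_force: [2.3, 0.9, -4.0]
grip_width: 0.0089
grip_force: 50.0
```

Snapped past the lips, and the clips are pulling it down. I'll continue until the cradles are felt.

step_arm(rows=[[0, 0, -0.001, 0, 0, 0], [0, 0, 0, 0, 0, 0]])

```text
time: 23.92
position: [0.5154, 0.1848, 0.2094]
tool_rot: [0.875, 0.484, 0.0, 0.0]
ft_force: [0.2, 0.2, -1.5]
grip_width: 0.0091
grip_force: 50.0
```

step_arm(rows=[[0, 0, -0.0005, 0, 0, 0], [0, 0, 0, 0, 0, 0]])

```text
time: 24.18
position: [0.5154, 0.1848, 0.2093]
tool_rot: [0.875, 0.484, 0.0, 0.0]
ft_force: [-0.0, -0.7, 2.1]
grip_width: 0.0083
grip_force: 50.0
```

step_arm(rows=[[0, 0, -0.0005, 0, 0, 0], [0, 0, 0, 0, 0, 0]])

```text
time: 24.42
position: [0.5154, 0.1848, 0.2092]
tool_rot: [0.875, 0.484, 0.0, 0.0]
ft_force: [-0.6, -1.1, 6.7]
grip_width: 0.0092
grip_force: 50.0
```

step_arm(rows=[[0, 0, -0.0005, 0, 0, 0], [0, 0, 0, 0, 0, 0]])

```text
time: 24.68
position: [0.5154, 0.1848, 0.2092]
tool_rot: [0.875, 0.484, 0.001, 0.0]
ft_force: [-1.7, -0.7, 9.7]
grip_width: 0.0089
grip_force: 50.0
```

It's on the cradles: force is rising and z has stopped at 0.2092. I'll ease off, release and look.

step_arm(rows=[[0, 0, 0.001, 0, 0, 0], [0, 0, 0.0005, 0, 0, 0], [0, 0, 0, 0, 0, 0]])

```text
time: 25.05
position: [0.5155, 0.1848, 0.2094]
tool_rot: [0.875, 0.484, 0.0, 0.0]
ft_force: [0.8, -1.3, 0.8]
grip_width: 0.0089
grip_force: 50.0
```

step_arm(rows=[[0, 0, 0, 0, 0, 0], [0, 0, 0, 0, 0, 0], [0, 0, 0, 0, 0, 0], [0, 0, 0.01, 0, 0, 0], [0, 0, 0.03, 0, 0, 0], [-0.01, -0.02, 0.04, 0, 0, 0], [-0.03, -0.04, 0.04, 0, 0, 0], [-0.02, -0.04, 0, 0, 0, 0], [0, 0, 0, 0, 0, 0], [0, 0, 0, 0, 0, 0]], jaw=0.035)

```text
time: 26.3
position: [0.4566, 0.0859, 0.3291]
tool_rot: [0.875, 0.483, 0.001, 0.0]
ft_force: [0.2, -0.3, -0.0]
grip_width: 0.0353
grip_force: 0.0
```

```bash
python3 tip.py; cat > fin.py <<'E'
from h import *
c=shot('wrist');cv2.imwrite('pics/f1.png',c['pixels']);cv2.imwrite('pics/f1c.png',cv2.resize(c['pixels'][60:280,150:450],None,fx=2.6,fy=2.6))
v,u=np.mgrid[0:420,0:560];uv=np.c_[u.ravel(),v.ravel()];P=pts(c,uv)
a=np.radians(-32.2);Rz=np.array([[np.cos(a),np.sin(a)],[-np.sin(a),np.cos(a)]]);L=P-[.516,.185,0];L[:,:2]=L[:,:2]@Rz.T
hsv=cv2.cvtColor(c['pixels'],cv2.COLOR_BGR2HSV);m=((cv2.inRange(hsv,(0,110,50),(6,255,255))|cv2.inRange(hsv,(172,110,50),(180,255,255)))>0).ravel()
k=m&(abs(L[:,0])<.012)&(abs(L[:,1])<.07)&(L[:,2]>.03);q=L[k];print('red',k.sum(),np.percentile(q,[0,2,50,98,100],axis=0).round(4).tolist())
for s in np.arange(-.04,.04,.01):
    j=(q[:,1]>s)&(q[:,1]<s+.01)
    if j.sum()>5: print(s.round(2),np.percentile(q[j,2],95).round(4),np.median(q[j,0]).round(4))
for s in(-1,1):
    j=(abs(L[:,1]-s*.031)<.012)&(abs(L[:,0])<.016)&(L[:,2]>.045)&(L[:,2]<.062)&~m;print('clip',s,L[j].mean(0).round(4),np.percentile(L[j],[3,97],axis=0).round(4).tolist())
c=shot('top')
for l in ['multimeter','flux_jar','solder_spool','black_driver','yellow_driver','blue_driver']:
    for r in cut_out(l,'top')[:1]:
        p=cloud(c,r['region']);print(l,round(r['confidence'],2),np.median(p,0).round(3))
E
python3 fin.py
```

```text
q [-5.500e-02  4.370e-01  1.903e+00  1.000e-03  7.990e-01  5.060e-01] pos [0.4566 0.0859 0.3291] grasp167 [0.4571 0.086  0.1621] x [0.5329 0.8462 0.0016] y [ 0.8462 -0.5329  0.0019] z [ 2.5e-03  3.0e-04 -1.0e+00]
red 985 [[-0.0052, -0.0409, 0.0403], [-0.0043, -0.0388, 0.0438], [-0.0003, 0.0006, 0.0462], [0.0037, 0.0379, 0.0481], [0.0046, 0.0406, 0.049]]
-0.04 0.0474 -0.0003
-0.03 0.0475 -0.0003
-0.02 0.0473 -0.0003
-0.01 0.0476 -0.0002
0.0 0.0478 -0.0002
0.01 0.0479 -0.0002
0.02 0.048 -0.0002
0.03 0.048 -0.0003
clip -1 [ 0.0003 -0.0308  0.0505] [[-0.0125, -0.0347, 0.0455], [0.0122, -0.0265, 0.0549]]
clip 1 [0.0001 0.0315 0.0501] [[-0.0126, 0.0268, 0.0453], [0.0123, 0.0421, 0.0547]]
multimeter 0.67 [0.648 0.389 0.03 ]
flux_jar 0.5 [0.664 0.197 0.026]
solder_spool 0.5 [0.433 0.048 0.027]
```

View pics/f1c.png

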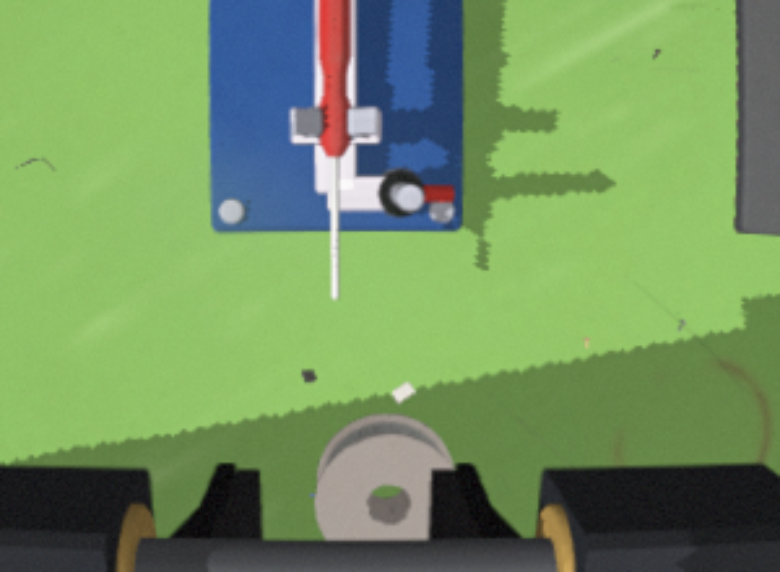

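The red driver is level, centred on both clips and snapped in. The robot is clear, and the spool only seems shifted because the arm hides part of it. Handing in.

```bash
python3 -c "
from rig import hand_in
print(hand_in())"
```

```text
the job is handed in; nothing more can be done
None
```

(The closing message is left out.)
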